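# Slide the red handset off the stack onto the disinfecting tray

### The job

Three phones lie stacked on a white carton, a red one on top. Slide the red phone sideways off the stack, without lifting it, onto the black-topped blue disinfecting tray beside it (not the white packing pad on the other side), so that it lies flat and wholly on the tray, lengthways along it. Leave the two phones beneath where they are.

Things in the scene. Friction and masses are not known exactly. Their poses are not given: they have to be found in the camera images.
- red: The phone to slide: a rugged handset, red case, face down, 150 x 68 x 15 mm (x, y, z), about 0.24 kg, loose. Top of the stack: its underside starts 70 mm and its top 85 mm above the table. Origin: centre of its underside; x along its length, z up.
- middle: Mid-grey phone right under the red one, same size, loose, 55 to 70 mm above the table. Origin: centre of its underside; x along its length. Stays put. On the stack's side away from the tray stands a fixed white packing pad, 190 x 120 mm, 52 mm high, 8 to 14 mm from the carton: above it fingers have room to come down beside the red phone's long side and push it across.
- bottom: Black phone under the grey one, same size, loose, 40 to 55 mm above the table, on a fixed white carton of 156 x 74 mm, 40 mm high, its long side running with the phones. Origin: centre of its underside; x along its length. Stays put.
- tray: Disinfecting tray: fixed blue housing, 190 x 120 mm (x, y), 67 mm high, flat black top without rim, 3 mm lower than the red phone's underside at the start. It stands along one long side of the stack, left or right, 8 to 14 mm from the carton; its x axis runs along the phones (within 3 degrees), y across them. Origin: centre of its underside, on the table; z up.
Mind the look-alikes: they are no part of the job. What is shaped like the bottom but pink is not meant.

How it is judged:
By the outcome, as a careful person would: the job done as asked, in the order asked, and still so for the second after the job is handed in, with the robot touching nothing.
It also fails if it takes over 32 s, if anything falls off the work surface, if the arm or the gripper's body presses on something with over 40 N, if the wrist force passes 120 N, or if a joint passes its speed limit or range.

### The arm

A 6-joint arm with a two-finger parallel gripper is mounted at the origin on the work surface. World frame = base frame: x ahead of the robot, y to its left, z up, the work surface at z = 0. Lengths are in m, angles in rad, forces in N, time in s.
With the tool pointing down it reaches from about 0.25 to 0.725 m from the base axis. Payload 9.7 kg.
Tool frame: the origin (TCP) lies at the very end of the fingers, on their centre line; the grasp point (between the pads) lies grip_point_offset behind it (grip_point_offset is the distance from the TCP to the grasp point, in m); y points along the fingers, x is the direction in which the jaws open and shut, and the axes are right-handed (so a half turn about y gives the same grasp; the last joint's range is limited). The gripper opens to 85 mm and grips with 20 to 120 N. Pads are 22 mm wide; open, the fingers measure 114 mm over their backs; the gripper's body (76 mm by 85 mm) begins 54 mm behind the grasp point. The pads swing forward as they close: fully open they stand 13 mm farther back than shut.
Start: joints at [-1.242, 0.087, 0.176, 1.66, 0, 1.571], TCP at [0.178, -0.521, 0.231] pointing down, gripper open.
Joint ranges: [-3.13, 3.13], [-0.85, 1.81], [-1.15, 1.24], [-2.2, 2.28], [-1.44, 1.52], [-3.14, 3.14]. Speed limits (rad/s): [2.22, 2.22, 2.57, 3.14, 3.14, 3.14].

### API

Orientations are given as a unit quaternion [x, y, z, w].
In Python, from workcell import * gives the robot as it stands.
- The arm moves only by the shell command python3 -m inch 'ROWS' [FORCE]. ROWS is JSON, a list of rows, each a list of 3 entries, a list of its own where there are three numbers: the shift along the tool's x, y, z in mm, then the turn, a rotation vector about the tool's x, y, z in rad, then the opening in per cent of the stroke, from 0 (shut) to 100 (fully open). A call has 1 to 20 rows; each row is the pose to reach, as a shift and turn from the pose commanded when the call began, along the tool's axes at that moment; what a row does not reach only later rows make up. A row lasts 1/10 s, in which the tool goes at most 50 mm and 8.59 degrees, less where a joint would pass 70% of its speed; a pose out of reach is approached as far as the arm can. A call with a gripper value outside its range is refused whole. The fingers move at their own pace and stop on an object; FORCE is the grip in N (left out, the last holds). Time passes only in rows, so rows that repeat a pose let the fingers close. It gives the time, the measured TCP pose, the force and the opening at its end, in the units of the state.
- get_state(): the state, without advancing time (a new reading comes with each control period).
- get_image(name): name is "side" or "top"; returns a dict with "img" (480x640x3 uint8, red, green, blue), "mtx" (3x3 intrinsics, pixels), "distortion" ([k1, k2, p1, p2, k3] as OpenCV has them; the pictures are not rectified), "xyz" and "attitude" of the camera in the world. Camera axes: x right, y up, looking along -z (the intrinsics and any distortion apply to the point x, -y, -z); pixel columns grow to the right and rows downward; lengths in m; the calibration is good to about 2 mm. A picture is of the moment at which its call begins. There is no depth.
- job_done(): hands the job in, once; it reports no verdict.
The state is a dict: "clock": time; "q": joint angles; "joint_vel": joint speeds; "joint_torque": joint torques, N m; "tool_pos": TCP position; "eef_rot": TCP orientation; "contact_force": force on the tool from outside, world axes, zero at the start; "torque": the same for the moment, N m; "width": finger opening in m.
Only numpy, scipy, OpenCV 4.12 (cv2) and the standard library are available. Lean on these libraries where they do the work, as an engineer would, in place of code of your own. Each camera call takes 0.05 s, during which the arm holds its last target. There are 200 camera calls.

## Working session

There is one attempt and no reset: what is moved stays moved. The work goes in short steps, Python scripts to look and compute and a shell command to move; the robot and the scene stay as the last step left them, time stands still between calls to the robot, and variables do not carry over. Pictures are saved under pics/ and viewed, about 8 in all and at most 12, crops included, and the job is handed in when it is done.

```bash
mkdir -p pics; ls; python3 - <<'E'
from workcell import *
import cv2
print(get_state())
for n in("top","side"):
    d=get_image(n); cv2.imwrite(f"pics/{n}0.png",d["img"][:,:,::-1]); print(n,d["mtx"],d["distortion"],d["xyz"],d["attitude"])
E
```

```text
pics
{'clock': 0.0, 'q': array([-1.24204631e+00,  8.74661567e-02,  1.75120165e-01,  1.65979651e+00,
       -1.43460571e-05,  1.57077021e+00]), 'joint_vel': array([ 5.14736545e-04, -4.73584095e-04,  1.32460029e-03, -1.80596513e-04,
       -1.84610038e-03,  4.05618496e-05]), 'joint_torque': array([ 3.84187020e-03, -5.20381737e+01,  4.64807153e+01,  1.62277330e-02,
        1.32387167e-04, -1.52775021e-05]), 'tool_pos': array([ 0.17749428, -0.52032719,  0.23057256]), 'eef_rot': array([-0.57481073,  0.41182493, -0.41104488,  0.57535637]), 'contact_force': array([-0.72060609, -0.19479955,  0.05381992]), 'torque': array([-0.04691637,  0.00855135, -0.05214397]), 'width': 0.08536411927399093}
top [[477.44295819   0.         319.17417603]
 [  0.         477.44295819 240.07562568]
 [  0.           0.           1.        ]] [0.00660949 0.         0.         0.         0.        ] [ 0.30728697 -0.18127972  0.87928404] [-0.0702246   0.04608448  0.71131016 -0.69784137]
side [[504.4593296    0.         321.20787907]
 [  0.         504.4593296  246.8806394 ]
 [  0.           0.           1.        ]] [0.03857536 0.         0.         0.         0.        ] [0.18329858 0.6973356  0.71723829] [-0.05459085  0.46188088  0.87807458 -0.11256521]
```

View pics/top0.png

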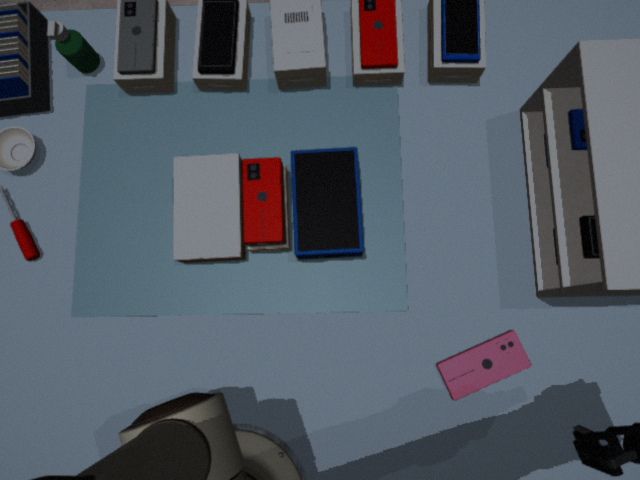

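View pics/side0.png

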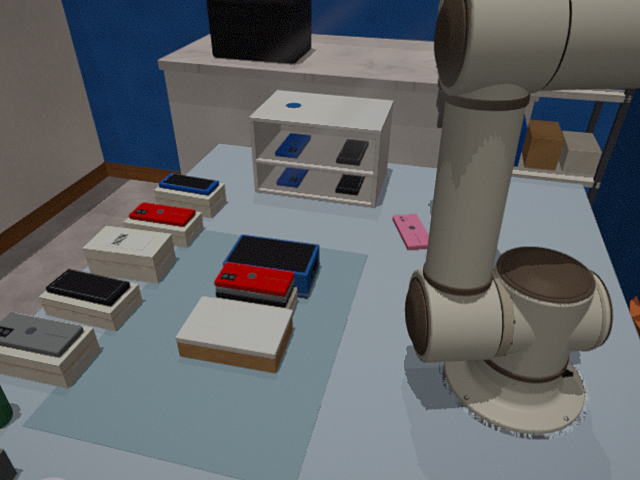

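The top view shows the stack's red phone at (264,200), with the white pad to its left at (208,207) and the blue tray to its right at (328,202). The side view agrees: red at (255,280), tray behind it at (275,260), white pad in front at (238,328).

Things that could be mistaken for the target: a red phone on a display box at (378,33), a red screwdriver at (25,240) and a pink phone at (485,365). I choose (264,200), because it lies between the pad and the tray.

```bash
cat > h.py <<'E'
from workcell import *
import cv2, numpy as np
from scipy.spatial.transform import Rotation as R
def cast(d,px,z):
    p=cv2.undistortPoints(np.float64(px).reshape(-1,1,2),d["mtx"],np.array(d["distortion"])).reshape(-1,2)
    r=R.from_quat(d["attitude"]).apply(np.c_[p[:,0],-p[:,1],-np.ones(len(p))])
    c=np.array(d["xyz"]); return c+r*((z-c[2])/r[:,2])[:,None]
def rect(d,mask,z,near):
    cs,_=cv2.findContours(cv2.morphologyEx(mask.astype(np.uint8),cv2.MORPH_CLOSE,np.ones((9,9))),cv2.RETR_EXTERNAL,cv2.CHAIN_APPROX_NONE)
    c=[c for c in cs if cv2.contourArea(c)>300 and cv2.pointPolygonTest(c,near,True)>-15]
    c=max(c,key=cv2.contourArea)
    w=cast(d,c[:,0],z)[:,:2]*1000
    (cx,cy),(a,b),th=cv2.minAreaRect(w.astype(np.float32))
    if a<b: a,b,th=b,a,th+90
    th=(th+90)%180-90
    return np.round([cx,cy,a,b,th],1)
def masks(im):
    h=cv2.cvtColor(im,cv2.COLOR_RGB2HSV).astype(int); H,S,V=h[...,0],h[...,1],h[...,2]
    return dict(red=((H<8)|(H>172))&(S>190)&(V>90), blue=(H>100)&(H<125)&(S>190)&(V>50), white=(S<30)&(V>140))
E
python3 - <<'E'
from h import *
d=get_image("top"); m=masks(d["img"])
print("red",rect(d,m["red"],.085,(264,200)));print("tray",rect(d,m["blue"],.067,(328,202)));print("pad",rect(d,m["white"],.052,(208,207)))
q=R.from_quat(get_state()["eef_rot"]); print(q.as_matrix().round(3))
cv2.imwrite("pics/c.png",cv2.resize(d["img"][130:280,160:380,::-1],None,fx=3.5,fy=3.5,interpolation=2))
d=get_image("side");m=masks(d["img"]); print("red side",rect(d,m["red"],.085,(255,280)))
try:
    import workcell; print([x for x in dir(workcell) if not x.startswith("_")])
except Exception as e: print(e)
print(grip_point_offset if "grip_point_offset" in globals() else "")
E
```

```text
red [513.1 -57.9 146.9  65.8   1.1]
tray [ 512.8 -167.8  188.1  118.     1.7]Traceback (most recent call last):
  File "<stdin>", line 3, in <module>
  File "h.py", line 11, in rect
    c=max(c,key=cv2.contourArea)
ValueError: max() iterable argument is empty
```

```bash
python3 - <<'E'
from h import *
d=get_image("top"); im=d["img"]; h=cv2.cvtColor(im,cv2.COLOR_RGB2HSV); print(h[[207,207,207,250],[208,264,328,100]])
m=masks(im)
cv2.imwrite("pics/c.png",cv2.resize(im[130:280,160:380,::-1],None,fx=3.5,fy=3.5,interpolation=2))
print("pad corners",cast(d,[(174,156),(239,153),(242,260),(175,261)],.052).round(3).tolist())
print(R.from_quat(get_state()["eef_rot"]).as_matrix().round(3), globals().get("grip_point_offset"))
d=get_image("side");m=masks(d["img"]); print("red side",rect(d,m["red"],.085,(255,280)),"tray side",rect(d,m["blue"],.067,(275,260)))
E
```

```text
[[109  15 136]
 [  1 236 134]
 [ 60  14  18]
 [ 99  79 116]]
pad corners [[0.607, 0.109, 0.052], [0.609, -0.01, 0.052], [0.413, -0.018, 0.052], [0.413, 0.101, 0.052]]
[[ 0.323 -0.     0.946]
 [-0.946  0.001  0.323]
 [-0.001 -1.    -0.   ]] 0.0187Traceback (most recent call last):
  File "<stdin>", line 7, in <module>
  File "h.py", line 11, in rect
    c=max(c,key=cv2.contourArea)
ValueError: max() iterable argument is empty
```

View pics/c.png

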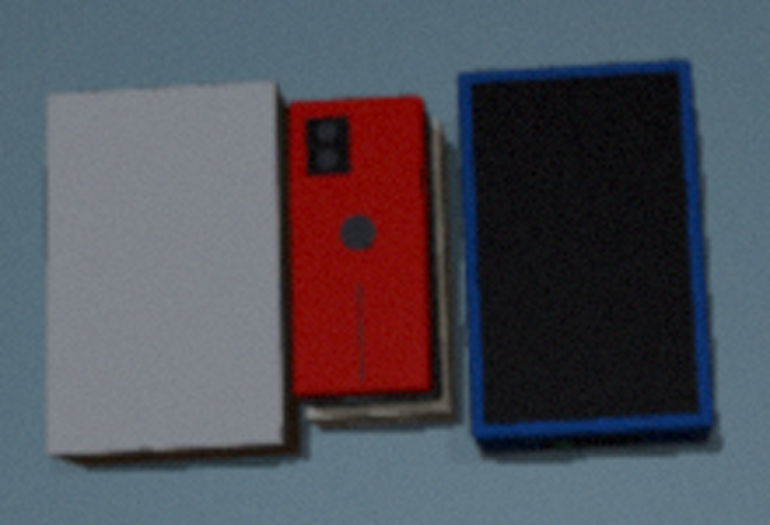

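The crop confirms the choice: the red phone has the pad on its left and the blue-rimmed black tray on its right. Its length runs along world x at about +1.5°, and the push goes towards −y.

Plan: spread the fingers along the phone and come down over the pad. Touch the pad top (z = 52 mm) to get the real fingertip height, then raise to about 75 mm and push.

```bash
python3 -m inch '[[[-393,80,489],[0,-1.271,0],100],[[-393,80,489],[0,-1.271,0],100],[[-393,80,489],[0,-1.271,0],100],[[-393,80,489],[0,-1.271,0],100],[[-393,80,489],[0,-1.271,0],100],[[-393,80,489],[0,-1.271,0],100],[[-393,80,489],[0,-1.271,0],100],[[-393,80,489],[0,-1.271,0],100],[[-393,80,489],[0,-1.271,0],100],[[-393,80,489],[0,-1.271,0],100],[[-393,80,489],[0,-1.271,0],100],[[-393,80,489],[0,-1.271,0],100],[[-393,80,489],[0,-1.271,0],100],[[-393,80,489],[0,-1.271,0],100],[[-393,80,489],[0,-1.271,0],100],[[-393,80,489],[0,-1.271,0],100],[[-393,80,489],[0,-1.271,0],100]]'
python3 - <<'E'
from h import *
s=get_state(); print(s["clock"],s["tool_pos"],R.from_quat(s["eef_rot"]).as_matrix().round(3),s["contact_force"])
E
```

```text
clock: 1.95
tool_pos: [0.5132, 0.0084, 0.1516]
eef_rot: [0.707, 0.01, -0.01, -0.707]
contact_force: [0.9, -0.1, 0.0]
width: 0.0854
1.95 [0.51322836 0.00838768 0.1516458 ] [[ 1.     0.    -0.028]
 [ 0.028 -0.     1.   ]
 [ 0.    -1.    -0.   ]] [ 0.88579009 -0.05435769  0.01808477]
```

```bash
python3 -m inch '[[[0,40,0],[0,0,0],100],[[0,75,0],[0,0,0],100],[[0,84,0],[0,0,0],100],[[0,84,0],[0,0,0],100],[[0,84,0],[0,0,0],100]]'
python3 - <<'E'
from h import *
d=get_image("side"); cv2.imwrite("pics/s1.png",cv2.resize(d["img"][190:390,140:380,::-1],None,fx=3,fy=3,interpolation=2))
E
```

```text
clock: 2.45
tool_pos: [0.5142, 0.009, 0.0691]
eef_rot: [-0.707, -0.011, 0.009, 0.707]
contact_force: [0.1, -0.0, -0.3]
width: 0.0856
```

View pics/s1.png

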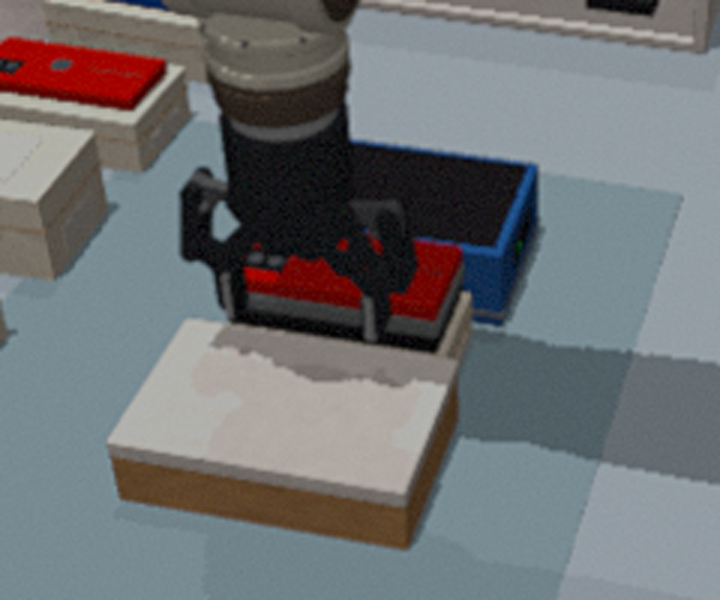

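Both fingertips, at crop (232,318) and (372,338), hang above the pad beside the red phone. Next I probe down for the pad top.

```bash
python3 -m inch '[[[0,7,0],[0,0,0],100],[[0,14,0],[0,0,0],100],[[0,14,0],[0,0,0],100]]'
python3 -m inch '[[[0,2,0],[0,0,0],100],[[0,2,0],[0,0,0],100]]'
python3 -m inch '[[[0,2,0],[0,0,0],100],[[0,2,0],[0,0,0],100]]'
```

```text
clock: 2.8
tool_pos: [0.513, 0.0093, 0.0524]
eef_rot: [-0.707, -0.01, 0.011, 0.707]
contact_force: [0.4, 0.1, 0.5]
width: 0.0858
clock: 3.0
tool_pos: [0.5134, 0.0093, 0.0511]
eef_rot: [0.707, 0.01, -0.01, -0.707]
contact_force: [-0.4, 0.2, 0.2]
width: 0.0854
clock: 3.2
tool_pos: [0.5134, 0.0093, 0.0491]
eef_rot: [-0.707, -0.01, 0.01, 0.707]
contact_force: [-0.1, -0.0, -0.3]
width: 0.0855
```

```bash
for i in 1; do python3 -m inch '[[[0,3,0],[0,0,0],100],[[0,5,0],[0,0,0],100],[[0,5,0],[0,0,0],100]]'; done
python3 -m inch '[[[0,2,0],[0,0,0],100],[[0,2,0],[0,0,0],100]]'
```

```text
clock: 3.5
tool_pos: [0.5133, 0.0093, 0.0439]
eef_rot: [0.707, 0.01, -0.01, -0.707]
contact_force: [-0.4, 0.3, 0.5]
width: 0.0854
clock: 3.7
tool_pos: [0.5134, 0.0093, 0.042]
eef_rot: [0.707, 0.01, -0.01, -0.707]
contact_force: [-0.8, -0.6, -0.3]
width: 0.0856
```

```bash
python3 -m inch '[[[0,1,0],[0,0,0],100],[[0,2,0],[0,0,0],100]]'
```

```text
clock: 3.9
tool_pos: [0.5136, 0.0093, 0.0403]
eef_rot: [-0.707, -0.01, 0.01, 0.707]
contact_force: [1.0, -0.2, 0.9]
width: 0.0855
```

```bash
python3 -m inch '[[[0,1,0],[0,0,0],100],[[0,1,0],[0,0,0],100]]'
```

```text
clock: 4.1
tool_pos: [0.5134, 0.0093, 0.0391]
eef_rot: [0.707, 0.01, -0.01, -0.707]
contact_force: [0.1, -0.5, 0.4]
width: 0.0854
```

```bash
python3 -m inch '[[[0,1,0],[0,0,0],100],[[0,1,0],[0,0,0],100]]'
```

```text
clock: 4.3
tool_pos: [0.5136, 0.0093, 0.0389]
eef_rot: [-0.707, -0.01, 0.01, 0.707]
contact_force: [-2.4, -0.0, 4.5]
width: 0.0856
```

```bash
python3 -m inch '[[[0,1,0],[0,0,0],100],[[0,1,0],[0,0,0],100]]'
```

```text
clock: 4.5
tool_pos: [0.5136, 0.0093, 0.0388]
eef_rot: [-0.707, -0.011, 0.01, 0.707]
contact_force: [-5.9, -1.0, 14.0]
width: 0.0856
```

Contact came at TCP z = 39 mm, so the open fingertips sit 13 mm above the TCP. I raise the tips to 76 mm, which is above the grey phone's top (70) and below red's top (85), and push slowly.

```bash
python3 -m inch '[[[0,-10,0],[0,0,0],100],[[0,-26,0],[0,0,0],100],[[0,-26,0],[0,0,0],100],[[0,-26,-6],[0,0,0],100],[[0,-26,-12],[0,0,0],100],[[0,-26,-16],[0,0,0],100],[[0,-26,-19],[0,0,0],100],[[0,-26,-22],[0,0,0],100],[[0,-26,-25],[0,0,0],100],[[0,-26,-28],[0,0,0],100],[[0,-26,-31],[0,0,0],100],[[0,-26,-34],[0,0,0],100],[[0,-26,-37],[0,0,0],100],[[0,-26,-40],[0,0,0],100],[[0,-26,-40],[0,0,0],100]]'
python3 - <<'E'
from h import *
d=get_image("side"); cv2.imwrite("pics/s2.png",cv2.resize(d["img"][190:390,140:380,::-1],None,fx=3,fy=3,interpolation=2))
E
```

```text
clock: 6.0
tool_pos: [0.5147, -0.0311, 0.0634]
eef_rot: [0.707, 0.01, -0.01, -0.707]
contact_force: [-0.1, 0.0, -0.2]
width: 0.0851
```

View pics/s2.png

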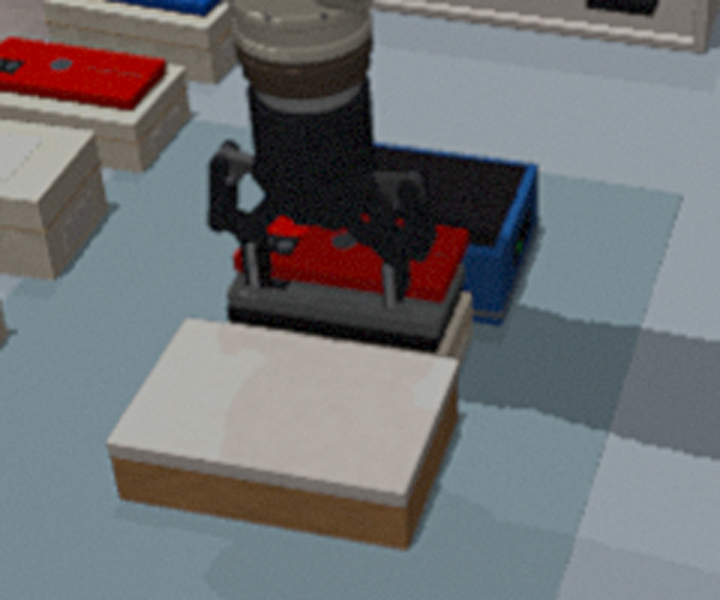

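The red phone has slid about 18 mm, both fingers are on its long edge at (255,275) and (392,290), and grey and black haven't moved. I carry on.

```bash
python3 -m inch '[[[0,0,-3],[0,0,0],100],[[0,0,-7],[0,0,0],100],[[0,0,-11],[0,0,0],100],[[0,0,-15],[0,0,0],100],[[0,0,-19],[0,0,0],100],[[0,0,-23],[0,0,0],100],[[0,0,-27],[0,0,0],100],[[0,0,-31],[0,0,0],100],[[0,0,-35],[0,0,0],100],[[0,0,-39],[0,0,0],100],[[0,0,-43],[0,0,0],100],[[0,0,-47],[0,0,0],100],[[0,0,-51],[0,0,0],100],[[0,0,-55],[0,0,0],100],[[0,0,-59],[0,0,0],100],[[0,0,-63],[0,0,0],100],[[0,0,-67],[0,0,0],100],[[0,0,-70],[0,0,0],100],[[0,0,-73],[0,0,0],100],[[0,0,-73],[0,0,0],100]]'
python3 - <<'E'
from h import *
d=get_image("side"); cv2.imwrite("pics/s3.png",cv2.resize(d["img"][190:390,140:380,::-1],None,fx=3,fy=3,interpolation=2))
E
```

```text
clock: 8.05
tool_pos: [0.5168, -0.1041, 0.0633]
eef_rot: [0.707, 0.01, -0.01, -0.707]
contact_force: [0.2, 0.2, -0.1]
width: 0.0852
```

View pics/s3.png

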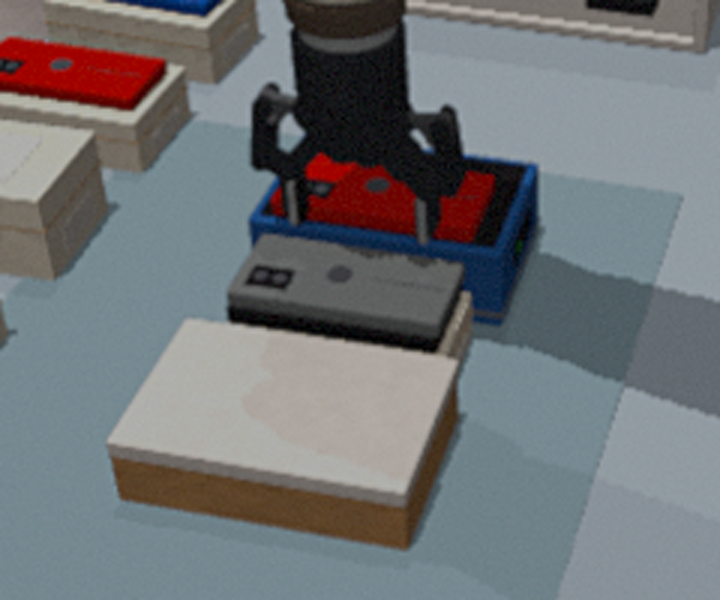

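The red phone is now flat on the tray and the grey one has stayed where it was. I push 18 mm more to centre it, back off, lift clear and measure from above.

```bash
python3 -m inch '[[[0,0,-3],[0,0,0],100],[[0,0,-6],[0,0,0],100],[[0,0,-9],[0,0,0],100],[[0,0,-12],[0,0,0],100],[[0,0,-15],[0,0,0],100],[[0,0,-17],[0,0,0],100],[[0,0,-18],[0,0,0],100],[[0,0,-18],[0,0,0],100],[[0,0,-12],[0,0,0],100],[[0,-5,-4],[0,0,0],100],[[0,-45,4],[0,0,0],100],[[0,-85,20],[0,0,0],100],[[0,-130,60],[0,0,0],100],[[0,-150,100],[0,0,0],100],[[0,-150,150],[0,0,0],100],[[0,-150,200],[0,0,0],100],[[0,-150,250],[0,0,0],100],[[0,-150,300],[0,0,0],100],[[0,-150,300],[0,0,0],100],[[0,-150,300],[0,0,0],100]]'
python3 - <<'E'
from h import *
d=get_image("top"); m=masks(d["img"]); cv2.imwrite("pics/t4.png",d["img"][100:300,100:420,::-1].repeat(2,0).repeat(2,1))
print("red",rect(d,m["red"],.082,(328,202)),"tray",rect(d,m["blue"],.067,(296,202)),rect(d,m["blue"]|m["red"],.067,(328,202)))
E
```

```text
clock: 10.1
tool_pos: [0.5074, 0.1979, 0.2133]
eef_rot: [0.707, 0.011, -0.011, -0.707]
contact_force: [-0.3, -0.8, -0.2]
width: 0.0854
red [ 517.  -167.3  147.3   66.     1.6] tray [ 512.7 -168.   187.8  117.5    1.8] [ 512.7 -168.   187.8  117.5    1.8]
```

View pics/t4.png

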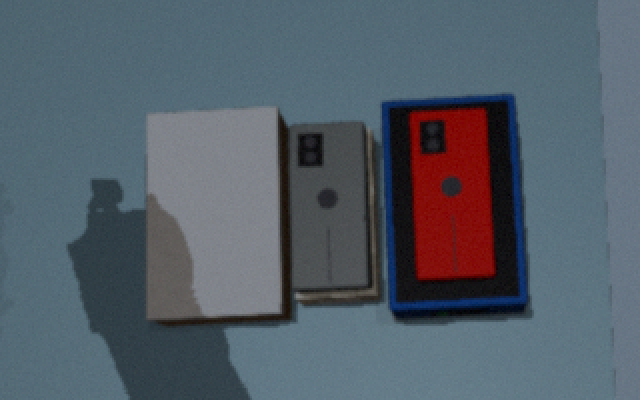

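The red phone lies centred on the tray at (452,195), the grey one is still on the stack at (328,205), and the arm is clear.

```bash
python3 -c "
from workcell import *
print(job_done())"
```

```text
the job is handed in; nothing more can be done
None
```

The red phone now lies flat on the disinfecting tray, and I handed the job in at about 10 s of the 32 s allowed. I touched the pad top to get the true fingertip height, at about 14 N. Then I pushed the phone's long edge across with the spread fingers, tips at about 76 mm, without lifting it.

- **Placing:** the last top view puts the phone at (517, −167) mm and the tray's centre at (513, −168) mm. The phone is turned 1.6° and the tray 1.8°, so it is wholly on the tray and lengthways along it.
- **Phones beneath:** the grey and black phones looked unmoved in the pictures. I judged that by eye only; the black one is mostly hidden, and I did not measure either.
- **Robot:** the arm had moved clear and touched nothing when I handed in. No check disagreed with another, but measuring the red phone and tray from the side camera failed because the mask found nothing. The positions therefore rest on the top camera, with the side pictures as a check by eye.

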